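Offer the end cap up to the sensor housing

ROBOT

A 6-joint arm with a two-finger parallel gripper is mounted at the origin on the work surface. World frame = base frame: x ahead of the robot, y to its left, z up, the work surface at z = 0. Lengths are in m, angles in rad, forces in N, time in s.
With the tool pointing down it reaches from about 0.275 to 0.85 m from the base axis. Payload 19 kg.
Tool frame: the origin (TCP) lies between the finger pads; the fingertips stand 19 mm ahead of it and the grasp point (between the pads) is the TCP (r.nose_length is the distance from the TCP to the fingertips, in m); z points along the fingers, y is the line along which they close (so a half turn about z gives the same grasp; the last joint's range is limited). The gripper opens to 85 mm and grips with 20 to 120 N. Pads are 22 mm wide; open, the fingers measure 114 mm over their backs; the gripper's body (76 mm by 85 mm) begins 54 mm behind the grasp point. The pads swing forward as they close: fully open they stand 13 mm farther back than shut.
Start: joints at [-0.134, 0.15, 1.437, -0, 1.554, -0.134], TCP at [0.575, -0, 0.25] pointing down, gripper open.
Joint ranges: [-2.8, 2.8], [-0.68, 2.1], [0.12, 2.68], [-1.39, 4.53], [0.16, 2.79], [-2.81, 2.81]. Speed limits (rad/s): [1.89, 1.89, 2.22, 3.01, 3.01, 3.01].

INTERFACE

Orientations are given as a unit quaternion [x, y, z, w].
In Python, from workcell import r gives the robot as it stands. Calls block until the motion is done:
- r.goto(position, orientation): joint-space move of the TCP to a pose.
- r.line_to(position, rotation=None, feed=0.15): straight line of the TCP; rotation=None keeps the orientation; feed is the mean speed in m/s.
- r.move_joints(angles): joint-space move.
- r.let_go() and r.close(f_grip=None): open the fingers fully, or close them until they stop; f_grip is the grip in N (None keeps the last).
- r.pause(seconds).
- r.ik(position, orientation): joint angles nearest the present ones, or None.
- r.state(): the state.
- r.get_image(name): name is "scene" or "side" or "wrist"; returns a dict with "pixels" (400x640x3 uint8, red, green, blue), "fovy" (degrees; the focal length in pixels is half the picture's height over the tangent of half this angle, whatever the lens; pixels are square), "cx", "cy" (the principal point, pixels), "R" (3x3) and "t" (3): a world point X has camera coordinates R X + t; the wrist camera has in their place "mount" (4x4, takes a point from camera to tool coordinates, whose origin is the TCP and whose axes are the flange's). Camera axes: x right, y down, z forward; pixel columns grow to the right and rows downward; lengths in m; the calibration is good to about 2 mm. The wrist camera is an equidistant fisheye: a pixel r from the principal point sees the ray r / f radians off the axis. A picture is of the moment at which its call begins: read the wrist's pose just before it. There is no depth.
A pose or a line that the arm cannot do raises r.MotionError and nothing moves.
- r.close_job(): hands the job in; it is judged then, once.
The state is a dict: "clock": time; "q": joint angles; "qd": joint speeds; "joint_torque": joint torques, N m; "ee_pos": TCP position; "tcp_rot": TCP orientation; "contact_force": force on the tool from outside, world axes, zero at the start; "ft_torque": the same for the moment, N m; "grip_width": opening from 0.0 (shut) to 1.0 (fully open); "grasp_force": force on a finger pad.
Only numpy, scipy, OpenCV 4.12 (cv2) and the standard library are available. Lean on these libraries where they do the work, as an engineer would, in place of code of your own. Each camera call takes 0.05 s, during which the arm holds its last target. There are 200 camera calls.

TASK

Stand the notched pipe housing upright and centred on the raised round test stand and let go of it; then lift the end cap over the clutter and hold it level and centred just above the pipe's mouth, about a centimetre clear, with its two side tabs lined up with the two notches, so that a colleague can hook up the leads before it is pushed home. Finish while still holding the cap still there, touching neither pipe nor stand, and leave everything else on the table where it is.

Things in the scene. Friction and masses are not known exactly. Their poses are not given: they have to be found in the camera images.
- pipe_center (a point): Centre (on the axis, half-way up) of the pipe housing: an open-ended upright black plastic pipe, 56 mm outside diameter, 46 mm bore, 80 mm tall, so this point is 40 mm above its foot and 40 mm below its rim. Two opposite notches, 14 mm wide and 12 mm deep, are cut in its upper rim at its own +y and -y; its z axis points up along the bore. Loose, about 0.14 kg. A shorter pipe without notches is only an offcut.
- pipe: The same pipe housing; origin at the centre of its foot, axes as for its centre.
- stand_top (a point): Centre of the flat upper face of the test stand, which is bolted to the table: a metal disc 60 mm in diameter and 8 mm thick, its upper face 60 mm above the table, on a thin 28 mm column with a 90 mm round foot 10 mm thick.
- stand: The test stand; origin at the centre of its foot, on the table.
- cap_center (a point): Centre (half-way up) of the loose grey plastic end cap, 56 mm tall, about 0.11 kg: 28 mm above its underside. z up. Its top is a straight upright finger bar, from 20 to 56 mm above the underside, 14 mm thick along its own x, 44 mm long along its own y. Pinch the bar across its 14 mm.
- cap: The same end cap; origin at the centre of its underside, same axes. From the underside up: round spigot 42 mm in diameter, 12 mm tall, with two tabs 9 mm wide sticking out to 28 mm from the axis at its own +y and -y (in line with the bar) over the spigot's height; then a flange 56 mm in diameter from 12 to 20 mm; then the bar.
- offcut: Bystander: plain black pipe offcut, no notches, 56 mm diameter, 50 mm tall, origin under its foot. Loose.
- rack: Bystander and obstacle: upright document rack with files, 200 mm long (its x), 56 mm wide (its y), 122 mm tall, between the left and right halves of the table; origin under its centre. It is not fixed and can be pushed over.
- mug: Bystander: white mug, 76 mm diameter, 92 mm tall, handle at its +y; origin under its foot. Loose.
- calculator: Bystander: desk calculator lying flat, 150 (x) by 82 (y) by 20 mm; origin under its centre. Loose.
- meter: Bystander: handheld multimeter lying flat, 160 (x) by 78 (y) by 43 mm; origin under its centre. Loose.
- sensor: Bystander: white plastic sensor lying flat, 60 (x) by 34 (y) by 20 mm; origin under its centre. Loose.
- keys: Bystander: bunch of keys lying flat, about 70 mm across, 6 mm high; origin under the key ring. Loose.
Not all that is in view belongs to the job. What is shaped like the cap but pink or yellow is not meant.

How it is judged:
By the outcome, as a careful person would: the job done as asked, in the order asked, and still so for the second after the job is handed in, while the arm keeps its last pose, push and grip.
It also fails if it takes over 72 s, if anything falls off the work surface, if the arm or the gripper's body presses on something with over 40 N, if the wrist force passes 120 N, or if a joint passes its speed limit or range.

## Working session

There is one attempt and no reset: what is moved stays moved. The work goes in short steps, each a Python script; the robot and the scene stay as the last script left them, time stands still between calls to the robot, and variables do not carry over. Pictures are saved under pics/ and viewed, at most 10 in all, crops included, and the job is handed in when it is done.

```bash
mkdir -p pics; ls
cat > h.py <<'E'
import numpy as np, cv2
from workcell import r
from scipy.spatial.transform import Rotation as R
def snap(name,fn):
    s=r.state(); d=r.get_image(name); cv2.imwrite('pics/'+fn+'.png',d['pixels'][:,:,::-1])
    d['ee']=s['ee_pos']; d['rot']=s['tcp_rot']; np.save('pics/'+fn+'.npy',d,allow_pickle=True); return d
def load(fn): return np.load('pics/'+fn+'.npy',allow_pickle=True).item()
def ray(d,u,v):
    f=200/np.tan(np.radians(d['fovy'])/2); a=np.array([u-d['cx'],v-d['cy']])
    if 'mount' in d:
        n=np.hypot(*a); th=n/f; c=np.r_[a/max(n,1e-9)*np.sin(th),np.cos(th)]
        M=np.array(d['mount']); Q=R.from_quat(d['rot']).as_matrix()
        return Q@M[:3,3]+d['ee'], Q@M[:3,:3]@c
    Rm=np.array(d['R']); return -Rm.T@np.array(d['t']), Rm.T@np.r_[a/f,1]
def at(d,u,v,z):
    o,k=ray(d,u,v); return (o+k*(z-o[2])/k[2]).round(4)
def proj(d,X):
    X=np.asarray(X,float); f=200/np.tan(np.radians(d['fovy'])/2)
    if 'mount' in d:
        M=np.array(d['mount']); Q=R.from_quat(d['rot']).as_matrix()
        c=M[:3,:3].T@(Q.T@(X-d['ee'])-M[:3,3]); n=np.hypot(c[0],c[1]); th=np.arctan2(n,c[2])
        return np.array([d['cx'],d['cy']])+f*th*c[:2]/n
    c=np.array(d['R'])@X+d['t']; return np.array([d['cx'],d['cy']])+f*c[:2]/c[2]
def down(yaw): # tool z down; tool y axis at world angle yaw
    y=np.array([np.cos(yaw),np.sin(yaw),0]); z=np.array([0,0,-1.]); return R.from_matrix(np.c_[np.cross(y,z),y,z]).as_quat()
E
python3 - <<'E'
from h import *
for n in ('scene','side','wrist'):
    d=snap(n,n+'0'); print(n,d['fovy'],d['cx'],d['cy'], ray(d,320,200))
print(r.state())
a=[cv2.imread(f'pics/{n}0.png') for n in ('scene','side')]
E
```

```text
pics
scene 46.90283865959506 321.2501576193198 196.75529116583766 (array([ 0.90345254, -0.4371651 ,  0.9514192 ]), array([-0.34229673,  0.39112397, -0.8543488 ]))
side 55.41284967208446 320.46319769166126 203.43079238913273 (array([0.49799785, 0.8886244 , 0.5720928 ]), array([ 0.06510973, -0.88217252, -0.46649222]))
wrist 65.70646984690485 320.7401529542412 195.3005960684499 (array([0.57436304, 0.07841829, 0.37382526]), array([-0.00342105, -0.31980009, -0.94747886]))
{'clock': 0.15, 'q': array([-1.34011547e-01,  1.50886943e-01,  1.43784879e+00, -1.91372128e-06,
        1.55380597e+00, -1.34046967e-01]), 'qd': array([ 1.92694290e-03, -6.37736618e-04, -2.08594003e-03,  1.07475968e-03,
        3.72707741e-05,  1.15866009e-04]), 'joint_torque': array([ 2.28272773e-03, -7.13383126e+01, -5.71041870e+01, -3.10331814e-05,
        7.20541226e-03, -6.05664604e-05]), 'ee_pos': array([ 5.74833699e-01, -4.60454315e-06,  2.49822598e-01]), 'tcp_rot': array([ 7.07094167e-01,  7.07119236e-01, -2.88454630e-04, -3.76789299e-04]), 'contact_force': array([-0.25317389,  0.07882483,  0.6646771 ]), 'ft_torque': array([ 0.03594682, -0.06317894, -0.02356464]), 'grasp_force': 0.0, 'grip_width': 0.9975434009993981}
```

View pics/scene0.png

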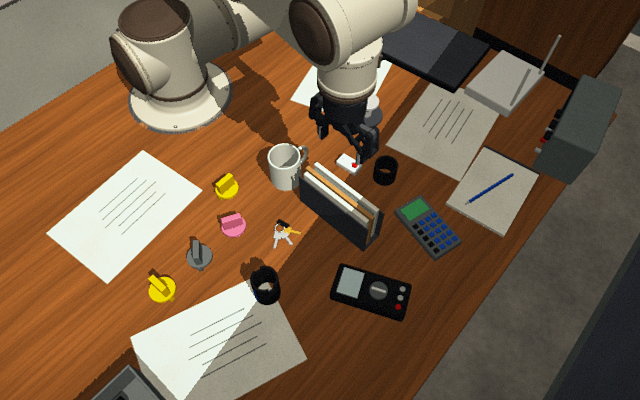

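View pics/side0.png

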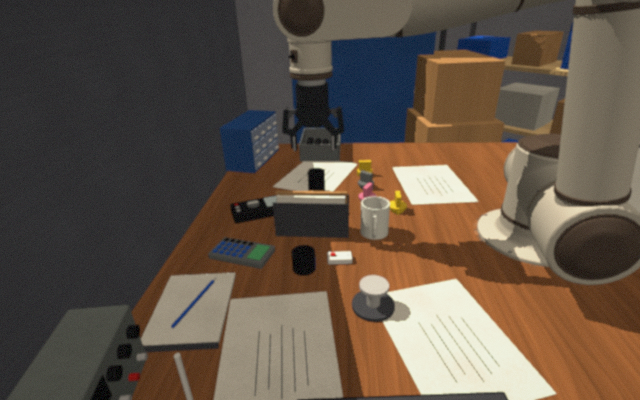

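The scene view shows four cap-shaped things: grey (199,255), yellow (227,186) and (161,288), pink (232,225). The grey one fits. Of the two black pipes, the taller one at (265,285) should be the notched one and (385,170) the offcut. The stand is at (370,110), or (374,290) in the side view. I'll confirm these in one enlarged crop.

Run:
```python
from h import *
a=cv2.imread('pics/scene0.png'); b=cv2.imread('pics/side0.png')
f=lambda im,x,y,w,h,s:cv2.resize(cv2.convertScaleAbs(im[y:y+h,x:x+w],alpha=1.4,beta=25),None,fx=s,fy=s,interpolation=cv2.INTER_CUBIC)
top=f(a,170,225,130,90,6)  # 780x540
cv2.imwrite('pics/c1.png',top)
c=np.hstack([f(b,335,265,80,60,5),f(a,355,140,64,60,5)]); cv2.imwrite('pics/c2.png',c)
```

```text
(no output)
```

View pics/c1.png

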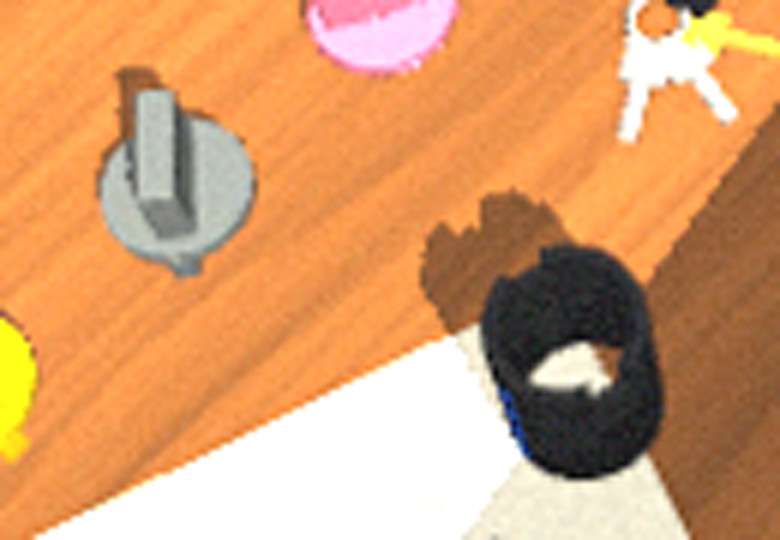

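View pics/c2.png

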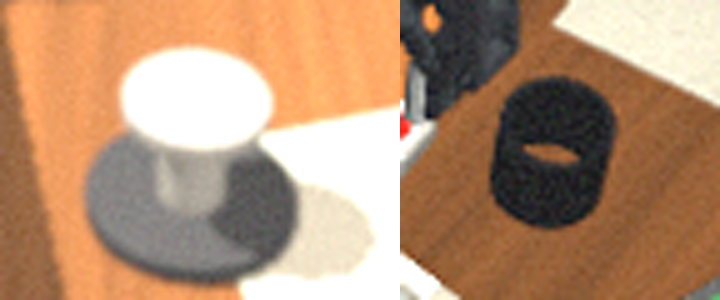

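The crop confirms both: the grey cap has its flange centre at (199.5,256) in the scene view, and the tall pipe has a notch at its rim's left, about (256,272). The offcut has no notches. Next: compute positions and look closer with the wrist camera.

Run:
```python
from h import *
s=load('scene0'); b=load('side0')
P=at(s,264.2,279,.08);C=at(s,199.5,256.2,.02);S=at(b,374.4,284.8,.06)
print(P,C,S)
print('bar ends',at(s,170+155/6,225+92/6,.056),at(s,170+167/6,225+200/6,.056),'tab',at(s,170+187/6,225+272/6,.006))
print('notch',at(s,170+512/6,225+283/6,.07))
print('rack',at(s,300,165,.122),at(s,380,215,.122),at(s,382,243,0),'mug',at(s,284,155,.092),'keys',at(s,285,233,0), 'offcut',at(s,385,163,.05),'pink',at(s,232,225,.02),'yel',at(s,161,288,.02))
for y in(0,np.pi/2,np.pi): print(r.ik([P[0],P[1],.25],down(y)),r.ik([S[0],S[1],.25],down(y)))
r.goto([P[0],P[1]+0.0,.30],r.state()['tcp_rot']); r.pause(.3)
snap('wrist','w1')
print(r.state()['clock'],r.state()['ee_pos'])
```

```text
[ 0.5934 -0.2508  0.08  ] [ 0.4281 -0.2947  0.02  ] [0.4378 0.2855 0.06  ]
bar ends [ 0.4121 -0.281   0.056 ] [ 0.4476 -0.3057  0.056 ] tab [ 0.4495 -0.3123  0.006 ]
notch [ 0.5658 -0.2503  0.07  ]
rack [ 0.4782 -0.019   0.122 ] [ 0.6879 -0.0023  0.122 ] [0.7045 0.0063 0.    ] mug [ 0.4157 -0.0077  0.092 ] keys [ 0.5209 -0.1222  0.    ] offcut [0.5903 0.1577 0.05  ] pink [ 0.4242 -0.1944  0.02  ] yel [ 0.4233 -0.3967  0.02  ]
[-5.19375203e-01  2.95720458e-01  1.26199427e+00 -4.44089210e-16
  1.58387792e+00 -5.19375203e-01] [ 4.30393991e-01  4.11281752e-02  1.55734557e+00 -4.44089210e-16
  1.54311891e+00  4.30393991e-01]
[-5.19375203e-01  2.95720458e-01  1.26199427e+00 -4.44089210e-16
  1.58387792e+00 -2.09017153e+00] [ 4.30393991e-01  4.11281752e-02  1.55734557e+00 -4.44089210e-16
  1.54311891e+00 -1.14040234e+00]
[-5.19375203e-01  2.95720458e-01  1.26199427e+00 -4.44089210e-16
  1.58387792e+00  2.62221745e+00] [ 4.30393991e-01  4.11281752e-02  1.55734557e+00 -4.44089210e-16
  1.54311891e+00 -2.71119866e+00]
1.5083 [ 0.59355056 -0.25007142  0.30007501]
```

View pics/w1.png

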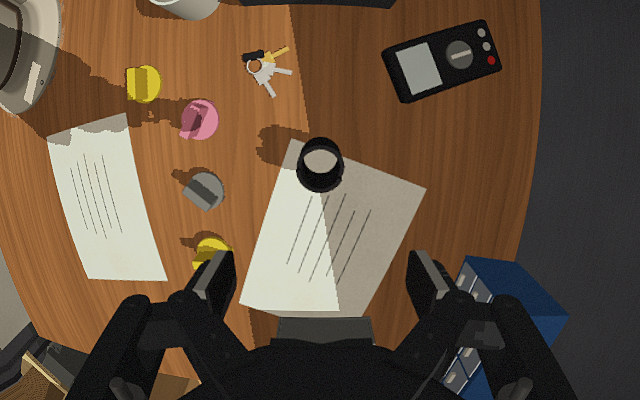

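The wrist view shows the pipe mouth at (320,160), the grey cap at (203,190), keys at (265,65), and yellow and pink caps near the grey one. I'll enlarge pipe and cap for the notch and bar directions.

Run:
```python
from h import *
a=cv2.imread('pics/w1.png'); 
f=lambda x,y,w,h,s:cv2.resize(cv2.convertScaleAbs(a[y:y+h,x:x+w],alpha=2.2,beta=30),None,fx=s,fy=s,interpolation=cv2.INTER_CUBIC)
p=f(290,130,60,66,6.5);c=f(172,160,60,66,6.5)
cv2.imwrite('pics/c3.png',np.hstack([p,c])); print(p.shape)
```

```text
(429, 390, 3)
```

View pics/c3.png

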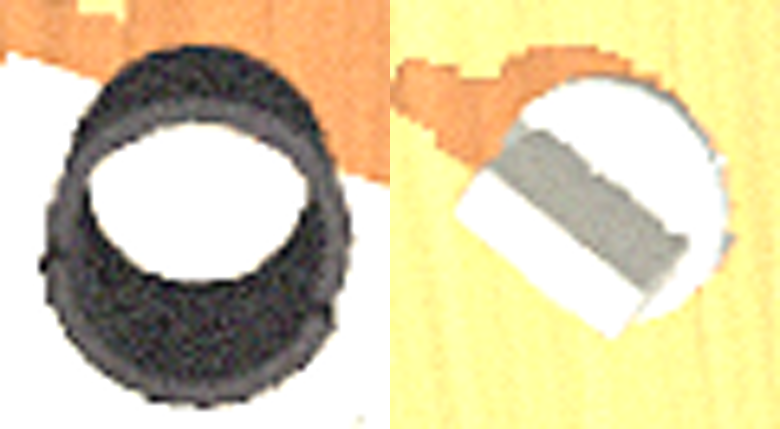

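The left panel shows the pipe rim centred near crop (198,250), with notch edges at the left (45,262) and right (332,315). The right panel shows the cap bar running from upper left to lower right. I'll take nearer views from right above the pipe, cap and stand, and fit them numerically.

```bash
cat >> h.py <<'E'
from scipy.optimize import minimize
T=np.linspace(0,2*np.pi,120,endpoint=False)
def circ(x,y,rad,z): return np.c_[x+rad*np.cos(T),y+rad*np.sin(T),0*T+z]
def fitsil(d,mask,x0,rings,SC=4):
    """fit x,y so that hull of projected rings matches the filled mask"""
    m=cv2.resize(mask.astype(np.uint8),None,fx=SC,fy=SC,interpolation=cv2.INTER_NEAREST)
    def cost(p):
        pts=np.array([(proj(d,q)+.5)*SC for rad,z in rings for q in circ(p[0],p[1],rad,z)],np.float32)
        im=np.zeros_like(m); cv2.fillConvexPoly(im,cv2.convexHull(pts).astype(np.int32),1)
        return float((im!=m).sum())/max(im.sum(),1)
    x0=np.array(x0[:2]); s=minimize(cost,x0,method='Nelder-Mead',options=dict(initial_simplex=[x0,x0+[.006,0],x0+[0,.006]],xatol=1e-4,fatol=1e-5))
    return s.x.round(4),round(s.fun,3)
def blob(mask,uv):
    cs,_=cv2.findContours(mask.astype(np.uint8),cv2.RETR_EXTERNAL,cv2.CHAIN_APPROX_NONE)
    c=max(cs,key=lambda c:(cv2.pointPolygonTest(c,tuple(map(float,uv)),True)))
    o=np.zeros(mask.shape,np.uint8); cv2.drawContours(o,[c],-1,1,-1); return o
E
python3 - <<'E'
from h import *
q=r.state()['tcp_rot']
for n,p in (('wp',[.5934,-.3288,.20]),('wc',[.4281,-.3727,.20]),('ws',[.4378,.2075,.25])):
    if n=='ws': r.line_to([.4281,-.3,.25],feed=.3)
    r.goto(p,q); r.pause(.25); snap('wrist',n); print(n,r.state()['clock'],r.state()['ee_pos'])
for n,X in (('wp',[.5934,-.2508,.08]),('wc',[.4281,-.2947,.02]),('ws',[.4378,.2855,.06])): print(proj(load(n),X))
t=[]
for n,X in (('wp',[.5934,-.2508,.08]),('wc',[.4281,-.2947,.02]),('ws',[.4378,.2855,.06])):
    u,v=proj(load(n),X).astype(int); a=cv2.imread(f'pics/{n}.png'); a=cv2.copyMakeBorder(a,80,80,80,80,cv2.BORDER_CONSTANT)
    t.append(cv2.resize(cv2.convertScaleAbs(a[v+16:v+144,u+16:u+144],alpha=1.8,beta=15),(384,384),interpolation=cv2.INTER_CUBIC)[:, :])
cv2.imwrite('pics/c4.png',cv2.resize(np.hstack(t),(798,266),interpolation=cv2.INTER_AREA))
E
```

```text
wp 2.3833 [ 0.59385836 -0.32822778  0.2013205 ]
wc 3.4 [ 0.42872432 -0.37243509  0.19977201]
ws 5.9833 [0.43797732 0.20718831 0.24996943]
[320.76011177 100.31927317]
[320.93533025  99.93211008]
[321.26945986  99.16172379]
```

View pics/c4.png

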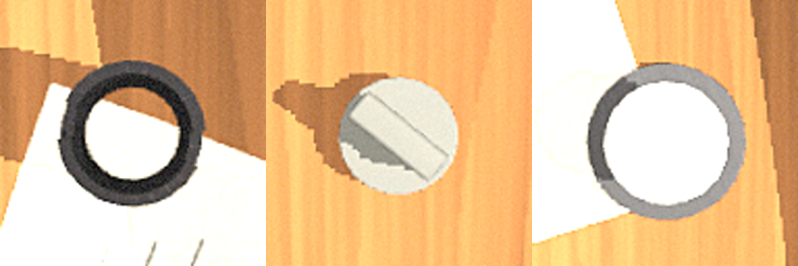

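Three crops, each fitted numerically next: the pipe ring centred near (132,132), with notches at its left (65,125) and right (198,140); the cap with its bar from (362,103) to (440,171); the white stand disc at (666,141).

Run:
```python
from h import *
def hsv(n): return cv2.cvtColor(cv2.imread(f'pics/{n}.png'),cv2.COLOR_BGR2HSV)
d=load('wp'); h=hsv('wp'); m=blob(h[...,2]<55,(321,71) if 0 else (321,100)) 
g=cv2.GaussianBlur(cv2.imread('pics/wp.png'),(0,0),.7).max(2)
m=blob(g<60,proj(d,[.5934-.0255,-.2508+.005,.08])); print('pipe area',m.sum())
P,c=fitsil(d,m,[.5934,-.2508],[(.028,.08),(.028,0)]); print('pipe',P,c)
k=np.radians(np.arange(0,360,6))
def prof(rad,z):
    uv=np.array([proj(d,[P[0]+rad*np.cos(t),P[1]+rad*np.sin(t),z]) for t in k],np.float32)
    return cv2.remap(g,uv[:,0].copy().reshape(1,-1),uv[:,1].copy().reshape(1,-1),cv2.INTER_LINEAR)[0]
for rad in(.0265,.0255,.0245): print(prof(rad,.08))
d=load('wc'); h=hsv('wc'); m=blob(h[...,1]<70,proj(d,[.4281,-.2947,.02])); print('cap area',m.sum())
print('cap',fitsil(d,m,[.4281,-.2947],[(.028,.02),(.028,.012)]))
o=np.array([320.9-64,99.9-64]).astype(int); cc=[at(d,o[0]+(x-266)/2.078,o[1]+y/2.078,.056)[:2] for x,y in((352,115),(372,92),(447,160),(432,181))]
cc=np.array(cc); print('bar',cc.tolist(),cc.mean(0)); v=cc[2]+cc[3]-cc[0]-cc[1]; print('bar dir',np.degrees(np.arctan2(v[1],v[0])))
d=load('ws'); h=hsv('ws'); a=cv2.imread('pics/ws.png').min(2); u,v=proj(d,[.4378,.2855,.06]).astype(int); print(a[v,u-64:u+64:3])
for th in (130,150):
    m=blob(a>th,(u,v)); print('stand',th,m.sum(),fitsil(d,m,[.4378,.2855],[(.03,.06)]))
```

```text
pipe area 3765
pipe [ 0.5918 -0.2503] 0.05
[ 64  39  39  41  40  38  39  38  39  40  39  38  38  39  38  37  40  34
  36  40  37  41  36  38  36  36  81 107  94  91  69  32  36  33  34  35
  36  32  34  33  34  32  35  38  31  34  34  34  41  37  36  38  38  41
  39  39  72  78  71  78]
[40 39 40 43 38 40 39 39 39 38 38 39 38 42 38 38 40 37 36 38 38 39 37 41
 35 35 38 52 41 44 24 35 34 36 36 35 37 35 36 34 36 36 37 39 37 38 39 36
 46 39 38 40 39 44 39 37 40 41 43 36]
[38 40 41 41 39 41 41 40 41 39 40 39 39 45 38 39 41 38 38 39 40 39 38 42
 36 36 36 36 35 37 28 35 37 36 37 36 38 36 36 36 36 36 38 39 38 40 39 36
 44 37 41 41 39 43 39 39 40 38 42 39]
cap area 2492
cap (array([ 0.4263, -0.2946]), np.float64(0.043))
bar [[0.4081, -0.2862], [0.4163, -0.2767], [0.4471, -0.3049], [0.441, -0.3138]] [ 0.428125 -0.2954  ]
bar dir -41.217749079073954
[205 131 134 127 135 134 136 134 136  29  48  45 190 179 181 179 179 177
 180 180 180 179 179 181 179 180 182 181 178 176 175 171  82  84  79  62
  52  56  43  32  35  35  34]
stand 130 2724 (array([0.4379, 0.2812]), np.float64(0.026))
stand 150 2687 (array([0.4379, 0.2812]), np.float64(0.038))
```

Run:
```python
from h import *
q=down(0); P=[.5920,-.2504]; S=[.4379,.2812]
pr=lambda t:print(t,*[np.round(r.state()[k],3) for k in('clock','ee_pos','contact_force','grasp_force','grip_width')])
r.line_to([.4379,.15,.30],feed=.4)
r.goto([*P,.30],q); r.line_to([*P,.13],feed=.2); r.line_to([*P,.045],feed=.1); pr('at pipe')
r.close(35); r.pause(.2); pr('closed')
r.line_to([*P,.30],feed=.2); pr('lifted')
r.line_to([*S,.30],feed=.3); r.line_to([*S,.14],feed=.2); r.pause(.2); pr('above')
snap('wrist','wh'); snap('side','sh')
b=load('sh'); g=cv2.imread('pics/sh.png')
u,v=proj(b,[*S,.09]).astype(int); cv2.imwrite('pics/c5.png',cv2.resize(g[v-75:v+75,u-100:u+100],(800,600),interpolation=cv2.INTER_CUBIC))
print(u,v,proj(b,[*S,.06]),proj(b,[*S,.095]))
```

```text
at pipe 9.908 [ 0.592 -0.251  0.046] [ 0.115 -0.537  0.408] 0.0 1.003
closed 10.5 [ 0.592 -0.251  0.046] [-0.721  0.204  6.08 ] 37.204 0.649
lifted 11.925 [ 0.592 -0.25   0.299] [-0.119 -0.883 -2.706] 37.324 0.647
above 15.067 [0.438 0.281 0.141] [-0.459  0.465 -1.325] 37.351 0.65
374 271 [374.20952387 283.38697265] [374.91628429 269.62643489]
```

View pics/c5.png

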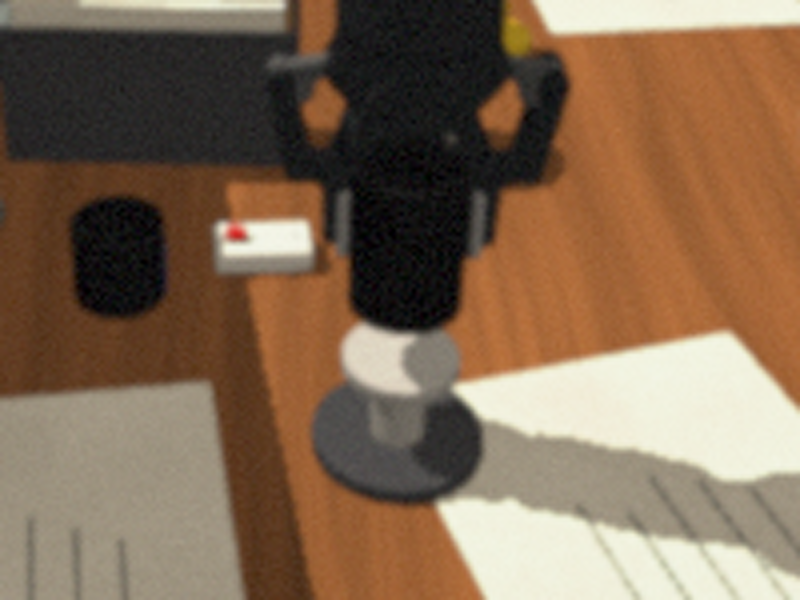

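The pipe hangs upright at crop x≈407 and the disc is at ≈400. The scene-versus-wrist differences also say the wrist fit reads about 1.7 mm low in x, so I'll shift the target by +1.7 mm, lower, release and check.

Run:
```python
from h import *
S=[.4396,.2812]
pr=lambda t:print(t,*[np.round(r.state()[k],4) for k in('clock','ee_pos','contact_force','grasp_force','grip_width')])
r.line_to([*S,.112],feed=.08)
z=.112
while z>.1025:
    z-=.001; r.line_to([*S,z],feed=.02); f=r.state()['contact_force'][2]
    if f>2.5: break
pr('down %.4f'%z)
r.let_go(); r.pause(.3); r.line_to([*S,.19],feed=.1); r.line_to([.4379,.2075,.25],feed=.25); r.pause(.25)
snap('wrist','wv'); snap('side','sv'); pr('up')
d=load('wv'); g=cv2.GaussianBlur(cv2.imread('pics/wv.png'),(0,0),.7).max(2)
m=blob(g<60,proj(d,[S[0],S[1]-.0255,.14])); print(m.sum())
P,c=fitsil(d,m,S,[(.028,.14),(.028,.06)]); print('pipe',P,c)
for rad in (.0265,.0255):
  uv=np.array([proj(d,[P[0]+rad*np.cos(t),P[1]+rad*np.sin(t),.14]) for t in np.radians(np.arange(0,360,6))],np.float32)
  print(cv2.remap(g,uv[:,:1].T.copy(),uv[:,1:].T.copy(),cv2.INTER_LINEAR)[0])
a=cv2.imread('pics/wv.png'); u,v=proj(d,[*S,.12]).astype(int); v=max(v,60)
b=cv2.imread('pics/sv.png'); x,y=proj(load('sv'),[*S,.09]).astype(int)
cv2.imwrite('pics/c6.png',np.hstack([cv2.resize(cv2.convertScaleAbs(a[v-60:v+60,u-50:u+50],alpha=1.8,beta=15),(400,480),interpolation=cv2.INTER_CUBIC),cv2.resize(cv2.convertScaleAbs(b[y-40:y+40,x-33:x+33],alpha=1.8,beta=15),(396,480),interpolation=cv2.INTER_CUBIC)]))
```

```text
down 0.1050 17.4167 [0.4397 0.2813 0.1057] [-4.7145 -2.1062  8.9414] 38.2404 0.6505
up 20.0083 [0.4377 0.2079 0.2495] [ 0.3472  0.1752 -0.0519] 0.0 0.9985
4375
pipe [0.4381 0.2819] 0.036
[37 40 39 42 39 40 39 37 42 39 38 37 39 40 41 37 45 44 44 46 48 41 39 42
 40 39 49 50 49 48 48 37 37 36 38 38 39 35 37 36 36 34 35 36 35 35 35 36
 37 38 37 39 38 43 38 40 43 40 40 43]
[40 40 41 42 40 41 40 39 42 41 39 39 39 39 38 39 37 37 39 38 38 37 35 38
 38 37 33 42 41 40 40 34 35 36 37 35 37 36 37 36 35 36 37 39 38 37 36 37
 42 36 37 39 38 42 38 39 40 38 39 39]
```

View pics/c6.png

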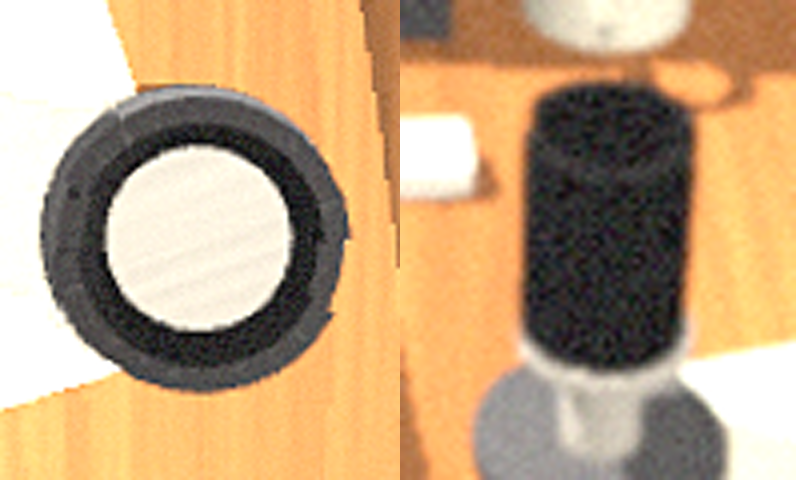

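The pipe stands upright on the stand: the fit gives 0.7 mm offset from the disc centre, the notch axis is still at -12°, and both views agree. Now the cap.

Run:
```python
from h import *
C=[.4279,-.2949]; S=[.4397,.2815]
pr=lambda t:print(t,*[np.round(r.state()[k],4) for k in('clock','ee_pos','contact_force','grasp_force','grip_width')])
a=down(np.radians(48.8)); b=down(np.radians(78))
r.line_to([.4379,.2075,.32],feed=.3); r.goto([*C,.30],a); r.line_to([*C,.12],feed=.2); r.line_to([*C,.044],feed=.1); pr('at cap')
r.close(35); r.pause(.25); pr('closed'); z0=r.state()['ee_pos'][2]
r.line_to([*C,.34],feed=.2); r.line_to([S[0],S[1],.34],rotation=b,feed=.3); r.pause(.2)
r.line_to([*S,.24],feed=.15); r.pause(.3); pr('above')
for n in('side','scene','wrist'): snap(n,n+'F')
t=[]
for n in('side','scene'):
    d=load(n+'F'); im=cv2.imread(f'pics/{n}F.png'); u,v=proj(d,[*S,.15]).astype(int)
    print(n,u-33,v-50,proj(d,[*S,.14]),proj(d,[*S,.24-z0+.012]))
    t.append(cv2.resize(cv2.convertScaleAbs(im[v-50:v+50,u-33:u+33],alpha=1.8,beta=20),(396,600),interpolation=cv2.INTER_CUBIC))
cv2.imwrite('pics/c7.png',np.hstack(t))
```

```text
at cap 24.175 [ 0.4282 -0.2952  0.0446] [ 0.3911 -0.332   0.0059] 0.0 1.002
closed 25.075 [ 0.4279 -0.2949  0.0441] [-0.9721  0.7992  3.8417] 38.5294 0.1575
above 30.1 [0.4398 0.2815 0.2404] [ 0.2524 -0.6661 -0.8576] 37.8699 0.1562
side 342 196 [374.9424781  251.09988334] [376.4525123  220.87281772]
scene 338 24 [371.23883808  78.0065903 ] [374.07999651  56.36559979]
```

View pics/c7.png

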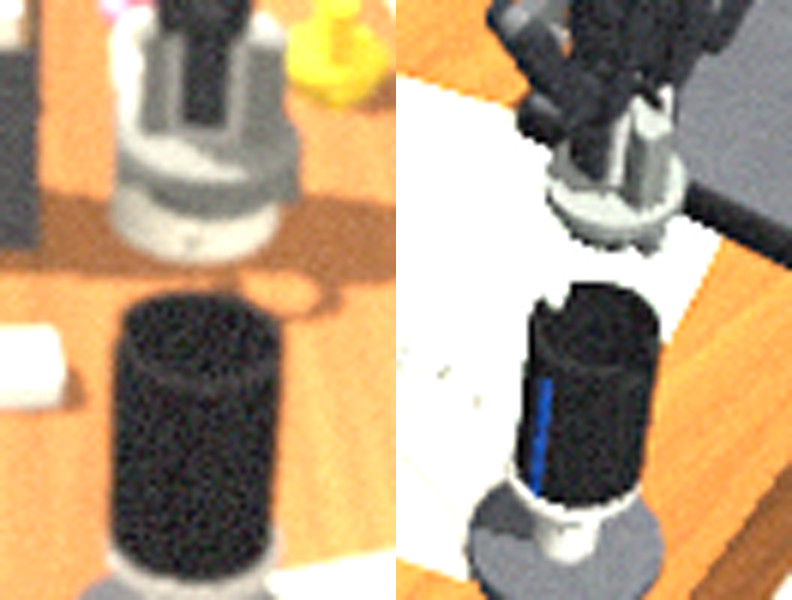

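The white shape behind the cap in the side view is the mug. The cap flange is centred at crop x≈209 (predicted 207) and in the scene view at ≈220 (216), with the pipe rim on its predicted spot in both. The left notch faces the bar line, so all errors are within about 1 mm. Lowering to 1 cm clear.

Run:
```python
from h import *
S=[.4397,.2815]
r.line_to([*S,.194],feed=.05); r.pause(.6); s=r.state()
print(*[np.round(s[k],4) for k in('clock','ee_pos','contact_force','grasp_force','grip_width','qd')])
d=snap('side','sideZ'); e=snap('scene','sceneZ')
# pipe unmoved? compare lower pipe region with the picture after release
b=cv2.imread('pics/sv.png').astype(int); a=cv2.imread('pics/sideZ.png').astype(int)
u,v=proj(d,[*S,.085]).astype(int); print('pipe diff',abs(a-b)[v-8:v+12,u-18:u+18].mean())
# flange/pipe row extents on side picture: gray gap between cap and rim
for z in (.166,.10): 
    u,v=proj(d,[*S,z]).astype(int); print(z,u,v,a[v+ (6 if z>.15 else 0),u-22:u+24].max(1))
```

```text
31.9167 [0.4397 0.2815 0.194 ] [-0.1859 -0.0291 -0.8392] 37.869 0.1613 [-0.0001  0.001   0.0004  0.0007 -0.0015 -0.0005]
pipe diff 5.706944444444445
0.166 375 239 [156 158 161 164 167 169 165 145 105  75  69  77  85  95 109 116 123 126
 127 128 131 126 122 117 100  94  94  91  88  77  74  71  71  71  64  63
  69 104 153 170 160 137 109  95  89 105]
0.1 374 267 [161 163 160 159 155 148 146 137  86  41  17  17  16  13  25  11  26  17
  18  18   5  16  13  17  20  16  15  22  19  20  23  18  18  15  17  37
  94 148 163 167 167 174 183 183 182 176]
```

Edge profiles put cap and pipe within 0.3 mm of each other in x, with no contact force and the pipe unmoved.

```bash
python3 -c "
from workcell import r
print(r.close_job())"
```

```text
the job is handed in; nothing more can be done
None
```

I've handed the job in after about 32 s of the 72 s allowed: the notched pipe stands upright and released on the stand, within about 1 mm of centre, and the grey cap is held still about 1 cm above its mouth with the tabs set to the notch direction; cap level and tab alignment come from the grip and measured angles, not a final close-up.

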